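# Clamp a gel casting tray in its caster

### The arm

A 7-joint arm with a two-finger parallel gripper is mounted at the origin on a cart in front of the work surface, level with it; the furniture and walls round the work are solid. World frame = base frame: x ahead of the robot, y to its left, z up, the work surface at z = 0. Lengths are in mm, angles in rad, forces in N, time in s.
With the tool pointing down it reaches from about 400 to 875 mm from the base axis. Payload 4.4 kg.
Tool frame: the origin (TCP) lies at the very end of the fingers, on their centre line; the grasp point (between the pads) lies 19 mm behind it; z points along the fingers, y is the line along which they close (so a half turn about z gives the same grasp; the last joint's range is limited). The gripper opens to 85 mm and grips with 20 to 120 N. Pads are 22 mm wide; open, the fingers measure 114 mm over their backs; the gripper's body (76 mm by 85 mm) begins 54 mm behind the grasp point. The pads swing forward as they close: fully open they stand 13 mm farther back than shut.
Start: joints at [-1.369, 0.628, 0.038, 1.517, -0.027, 0.996, -0.02], TCP at [171.972, 626.852, 231.313] pointing down, gripper open.
Joint ranges: [-3.06, 3.06], [-0.37, 2.12], [-1.25, 1.32], [0.18, 2.47], [-1.1, 4.24], [0.23, 1.98], [-2.94, 2.94]. Speed limits (rad/s): [2.57, 2.57, 3.14, 3.14, 3.14, 3.14, 3.14].

### API

Orientations are given as [roll, pitch, yaw] about the fixed x, y, z axes, in that order (R = Rz(yaw) Ry(pitch) Rx(roll)).
In Python, from cell import read_state, get_image, camera_params, finish_job gives the robot as it stands.
- The arm moves only by the tool arm_command, never from a script. Its argument "deltas" is a list of rows, each an object of numbers: "dx", "dy", "dz": the shift along the world's x, y, z in m; "yaw": the turn about the world's z in degrees; "jaw": the opening, from 0 (shut) to 1 (fully open). A call has 1 to 20 rows; each row is the pose to reach, as a shift and turn from the pose commanded when the call began; what a row does not reach only later rows make up. A row lasts 1/10 s, in which the tool goes at most 50 mm and 8.59 degrees, less where a joint would pass 70% of its speed; a pose out of reach is approached as far as the arm can. A call with a gripper value outside its range is refused whole. The fingers move at their own pace and stop on an object; the grip force is fixed at half the most. Time passes only in rows, so rows that repeat a pose let the fingers close. It gives the time, the measured TCP pose, the force, the opening and the grip force at its end, in the units of the state.
- read_state(): the state, without advancing time (a new reading comes with each control period).
- get_image(name): name is "scene" or "top"; returns (picture, depth): 400x640x3 uint8, red, green, blue; 400x640 float32, mm along the optical axis (not along the pixel's ray), 0 where there is no reading.
- camera_params(name): a dict with "camera_matrix" (3x3 intrinsics, pixels), "extrinsics" (4x4, takes a point from camera to world coordinates). Camera axes: x right, y down, z forward; pixel columns grow to the right and rows downward; lengths in mm; the calibration is good to about 2 mm. A picture is of the moment at which its call begins. camera_params takes no time and is no camera call.
- finish_job(): hands the job in; it is judged then, once.
The state is a dict: "clock": time; "qpos": joint angles; "qd": joint speeds; "tau": joint torques, N m; "eef_pos": TCP position; "tool_rot": TCP orientation; "force": force on the tool from outside, world axes, zero at the start; "torque": the same for the moment, N m; "width": finger opening in mm; "gripper_force": force on a finger pad.
Only numpy, scipy, OpenCV 4.12 (cv2) and the standard library are available. Lean on these libraries where they do the work, as an engineer would, in place of code of your own. Each camera call takes 0.05 s, during which the arm holds its last target. There are 200 camera calls.

### The job

Seal the casting tray in the gel caster, ready for pouring: tighten the four-spoke nut (clockwise, seen from its outer end) until the cam lever at the opposite end would first meet firm resistance about halfway through its swing, then swing the lever fully home so that it stays shut. The tray must stay flat on its bed, squeezed firmly between both gaskets but not overtightened; leave the other things on the bench where they are.

Things in the scene. Friction and masses are not known exactly. Their poses are not given: they have to be found in the camera images.
- gel_caster: White plastic gel caster fixed to the bench, 108 mm wide (x), 88 mm high. Origin on the bench under its middle, z up, y along its length (within 0.25 rad of world y). From +y to -y: cam lever; sliding end wall with thin gasket; flat bed (z = 60 mm) with the tray; sliding jaw with thick black gasket; four-spoke nut. Lever and nut sit on the two ends of one bar under the bed, z = 46 mm
- casting_tray: Clear tray 85 x 125 x 28 mm (solid length along y 124 mm), lying on the bed with its two walls along the caster's y and its open ends facing the gaskets; origin at the centre of its underside. It is loose until clamped; the end wall and jaw slide it along the bed
- stop_face (a point): Middle of the inner face of the end wall's gasket, 74 mm above the bench; 76 mm from the caster's middle along +y with the lever fully open, 62 mm with it shut. The end wall is 17 mm thick with its gasket
- pad_face (a point): Middle of the inner face of the jaw's thick gasket, 74 mm above the bench. Along the caster's y, the distance from here to stop_face less 124 mm is the slack round the tray: with the lever fully open 13 to 19 mm at the start, and to be brought to about 9.4 mm so that the lever bites at half swing
- gasket (a joint): How far the thick gasket is squeezed, m: 0 free, at most 0.008; a spring of about 15 N/mm. With the lever shut it should be squeezed by about 5 mm (2.5 to 7.5 mm seals); overtightened, it reaches its limit and the lever becomes very hard to shut
- nut (a joint): Angle of the nut, rad, about the caster's +y, -2.4 to 8.6; grows as it is tightened (its top moves toward the caster's +x). One full turn moves jaw, gasket and nut 12 mm toward the tray. At 0, pi/2, pi ... one spoke points straight up. Stays where it is left; takes about 0.22 N m to turn. Tightened against the tray, it can push a half-shut lever back
- nut_center (a point): Centre of the nut, 46 mm above the bench, 24 mm outside the jaw; its axis is the caster's y. Four spokes 10 mm thick at right angles, in the plane through this point square to the axis, each ending in a 16 mm ball centred 34 mm from the axis. A fingertip reaching down beside an upper spoke can push it round, following its arc
- cam_lever (a joint): Angle of the lever, rad: 0 open (starts at 0 to 0.4), 2.30 shut; about a vertical axis, anticlockwise from above. The handle points 0.84 rad + this value from the caster's +x; shut, it lies along -x. It pushes the end wall toward the tray by 9 mm x (cos(2.20 - value) + 0.59): 9.4 mm at half swing (1.1), 14.3 mm at 2.20; past that it is over centre and holds. Free 0.13 N m; clamping adds up to 0.5
- lever_pivot (a point): Pivot of the lever, 115 mm from the caster's middle along +y, 46 mm above the bench
- lever_end (a point): On the lever's black handle, 100 mm from the pivot and 46 mm above the bench; the handle reaches 118 mm from the pivot, is 17 to 19 mm wide and 22 mm high (35 to 57 mm above the bench) from 50 mm outward
- gel_comb: Pale comb about 100 mm long lying in front of the caster; leave it
- timer: White bench timer 64 x 64 x 19 mm lying in front of the caster; leave it
- pen_1: Marker pen 135 mm long; leave it
- tip_rack_yellow: Tip rack 82 x 118 x 26 mm at the right; leave it
Things that resemble listed ones, but are neither listed nor needed, are in the scene too. Leave any purple look-alike of the casting_tray alone.

How it is judged (in metres and radians):
At the end, for the whole second after the job is handed in: The lever is fully shut (past dead centre, above 2.22 rad) and at rest; the thick gasket is squeezed 2.5 to 7.5 mm; the tray lies flat on the bed (tilt under 0.05 rad, within 4 mm in height) and still (value of joint cam_lever above 2.22 rad and velocity of joint cam_lever between -0.05 and 0.05 rad/s and value of joint gasket between 0.0025 and 0.0075 m and angle between casting_tray's own z axis and vertical below 0.05 rad and z of casting_tray in the frame of gel_caster between 0.057 and 0.064 m and linear speed of casting_tray below 0.02 m/s); the robot touches nothing.
It fails at once if another thing on the bench is moved more than 25 mm (distance of any of gel_comb, timer, pen_1, tip_rack_yellow from where it was at the start of the episode above 0.025 m).
It fails at once if the tray is lifted or tipped (angle between casting_tray's own z axis and vertical above 0.15 rad or z of casting_tray in the frame of gel_caster above 0.075 m).
It also fails if it takes over 72 s, if anything falls off the work surface, if the arm or the gripper's body presses on something with over 40 N, if the wrist force passes 120 N, or if a joint passes its speed limit or range.

## Working session

There is one attempt and no reset: what is moved stays moved. The work goes in short steps, Python scripts to look and compute and a tool call to move; the robot and the scene stay as the last step left them, time stands still between calls to the robot, and variables do not carry over. Pictures are saved under pics/ and viewed, at most 10 in all, crops included, and the job is handed in when it is done.

Besides the shell and the picture viewer there is one more tool, called after "Call:" in YAML: its name, and indented under it one key for each argument. arm_command: Moves the arm, as the interface text tells. Its arguments: {"type":"object","properties":{"deltas":{"type":"array"}},"required":["deltas"]}

```bash
mkdir -p pics; ls; python3 - <<'E'
from cell import *
import cv2,numpy as np
for n in("scene","top"):
    im,d=get_image(n); cv2.imwrite(f"pics/{n}0.png",im[:,:,::-1]); np.savez(f"{n}0.npz",im=im,d=d)
    p=camera_params(n); print(n,np.round(p["camera_matrix"],1).tolist(),np.round(p["extrinsics"],3).tolist())
s=read_state();print(s)
E
```

```text
pics
scene [[365.5, 0.0, 319.9], [0.0, 365.5, 198.4], [0.0, 0.0, 1.0]] [[0.597, -0.612, 0.52, -67.924], [-0.802, -0.443, 0.4, -435.121], [-0.014, -0.655, -0.755, 886.57], [0.0, 0.0, 0.0, 1.0]]
top [[388.0, 0.0, 320.9], [0.0, 388.0, 195.5], [0.0, 0.0, 1.0]] [[-0.026, -0.993, 0.119, 350.937], [-0.999, 0.023, -0.024, -4.297], [0.021, -0.12, -0.993, 1112.343], [0.0, 0.0, 0.0, 1.0]]
{'clock': 0.1, 'qpos': array([-1.3687963 ,  0.62922568,  0.03844999,  1.51824819, -0.02700218,
        0.99629066, -0.01997085]), 'qd': array([ 0.00146815, -0.00261386,  0.00197908, -0.00303672, -0.0001782 ,
       -0.00031211, -0.00054051]), 'tau': array([ 2.94685255e-03, -5.64525747e+01,  1.23024199e+00, -1.93970847e+01,
        1.12359787e-02,  5.39257249e-03, -2.56507502e-05]), 'eef_pos': array([171.82523758, 626.31490191, 230.50558253]), 'tool_rot': array([-3.13993885e+00,  1.57629460e-05,  2.87381683e+00]), 'force': array([0.20649481, 0.22156503, 0.21314569]), 'torque': array([-0.03658772,  0.04684703,  0.01500419]), 'gripper_force': 0.0, 'width': 85.62394384732553}
```

View pics/scene0.png

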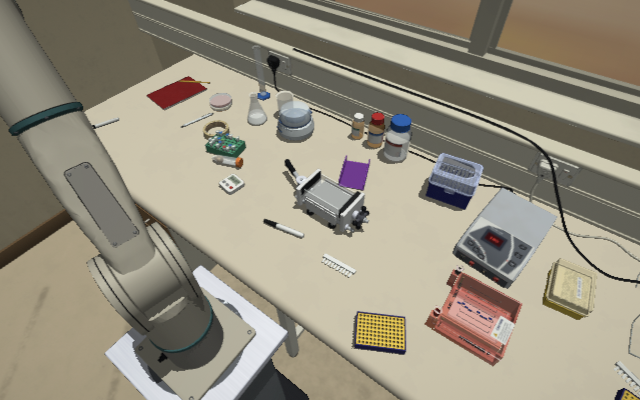

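View pics/top0.png

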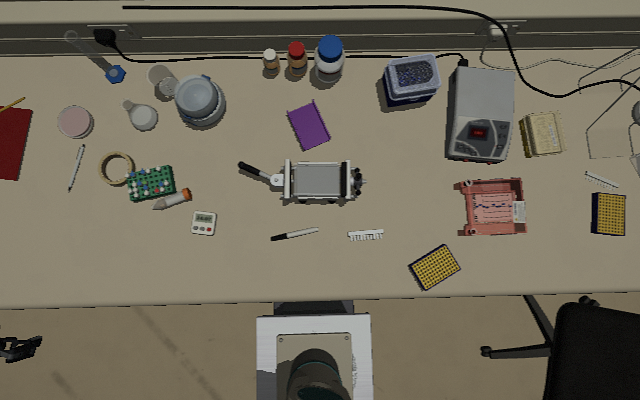

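The pictures show the caster at about (318,182) in the top view. The lever handle is at (240,165), the nut at (358,182), and the purple look-alike at (310,125). Next I'll enlarge both views and measure.

```bash
cat > h.py <<'E'
from cell import *
import cv2,numpy as np
def pts(n,d):
    p=camera_params(n);K=p["camera_matrix"];T=np.array(p["extrinsics"])
    v,u=np.mgrid[:d.shape[0],:d.shape[1]]
    c=np.stack([(u-K[0][2])/K[0][0]*d,(v-K[1][2])/K[1][1]*d,d],-1)
    return c@T[:3,:3].T+T[:3,3]
def ray(n,u,v,z):
    p=camera_params(n);K=p["camera_matrix"];T=np.array(p["extrinsics"])
    r=T[:3,:3]@np.array([(u-K[0][2])/K[0][0],(v-K[1][2])/K[1][1],1]);o=T[:3,3]
    return o+r*(z-o[2])/r[2]
def proj(n,P):
    p=camera_params(n);K=np.array(p["camera_matrix"]);T=np.linalg.inv(p["extrinsics"])
    c=K@(T[:3,:3]@np.array(P)+T[:3,3]);return c[:2]/c[2]
E
python3 - <<'E'
from h import *
a=np.load("top0.npz");im,d=a["im"],a["d"];P=pts("top",d)
b=np.load("scene0.npz");S=pts("scene",b["d"])
t=cv2.resize(im[150:215,232:376],None,fx=5.5,fy=5.5,interpolation=cv2.INTER_CUBIC)
s=cv2.resize(b["im"][152:240,276:376],None,fx=6,fy=6,interpolation=cv2.INTER_CUBIC)
cv2.imwrite("pics/t1.png",t[:,:,::-1]);cv2.imwrite("pics/s1.png",s[:,:,::-1])
sub=P[150:215,232:376]; 
def rect(m,Q,lab):
    q=Q[m][:,:2].astype(np.float32); print(lab,len(q),q.mean(0).round(1),cv2.minAreaRect(q),Q[m][:,2].mean().round(1))
z=P[...,2]; box=np.zeros(z.shape,bool);box[155:212,270:356]=1
hi=box&(z>78)&(z<100);rect(hi,P,"top>78")
g=im.astype(int);
dark=(g.max(-1)<60);L=np.zeros_like(box);L[155:190,234:272]=1
rect(dark&L&(z>40),P,"lever");
q=P[dark&L&(z>40)][:,:2].astype(np.float32);print(cv2.fitLine(q,2,0,.01,.01).ravel())
N=np.zeros_like(box);N[165:205,350:372]=1
m=N&(z>25);print("nut z max",z[m].max())
for v in range(168,202):print(v," ".join("%3d"%z[v,u] for u in range(340,372)))
E
```

```text
top>78 809 [520.3 -23.1] ((520.56591796875, -18.316818237304688), (175.19009399414062, 108.01327514648438), 88.29181671142578) 88.7
lever 152 [555.1 164.1] ((471.9407043457031, 85.78948974609375), (299.7721252441406, 34.157501220703125), 43.168052673339844) 62.5
[  0.6404787   0.767976  555.06323   164.10536  ]
nut z max 1112.3426945896208
168  68  87  95  92  91  93  91  90  87  88  33  30  34  33  32  37  38  38  39   0   0   0   2   0  -2  -4   0   0   2 1112   0   0
169  64  95  95  90  90  90  87  87  89  86  33  33  30  30  39  45  41  42  44   0   1   0   0   2   0   0  -3   0   0   0  -1  -3
170  62  90  94  90  93  93  87  87  88  87   3   1   0  24  39  43  44  41  47  42   2   0   1   2   1   3   0   5   1   0   0  -2
171  63  90  93  91  91  91  86  84  89  89  -1   0   1  -1  33  40  41  44  44  34   3   3  -2   1   0  -2   2  -1  -1   0   1   1
172  63  94  94  90  94  90  87  92  89  86  -1   0   0   1   0  40  42  44  42   0  -1   0   4   1   0   0  -1   0  -1   1  -1   0
173  63  95  91  89  91  91  87  86  90  88   2   3  -2   0   2  45  47  83  84  86   1   0   3  
[... 3035 characters left out ...]
  1  -2  -3   0   0  -2   1   1   0   1
197  30  26  31  38  71  88  88  90  85  86  36  31  30  28  31  28  33  29   0  -1  -1  -1  -3   1   0   0   3   3   0   3  -2   5
198   3   1   3  35  71  86  85  88  88  85   3  -1   0  -1   0   1  -1   0   2 1112   1   1   1   0   3   3   0   1   0   3   2  -2
199   2   0  -1  35  66  75  76  73  78  33  -2   5   0   0   2   3   2   0   0  -1   0   2  -2   2   0  -4   1   5   1  -2   1   1
200   2   1   0  27  47  52  53  54   2   1  -2  -3  -1  -2   2   0   1   3  -1   0   0   1  -2   0   0  -4  -4  -2   3   2   0  -1
201  -3   0   2  17  22  20  27  19  -1   1  -4  -2   0   2   0   2   2   1  -1   0  -1  -1   1   2   0   1  -3   0   0   1   4   3
```

View pics/t1.png

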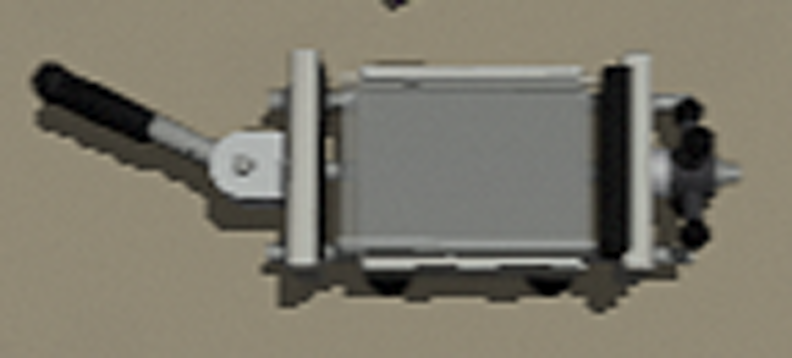

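View pics/s1.png

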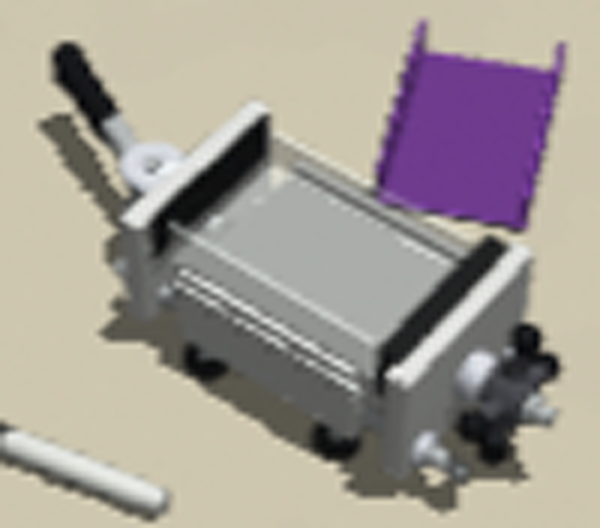

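Both views agree. One spoke is nearly up and tilts slightly toward +x, and the lever is nearly open, with its handle at top-view pixel (240,165). Next come the axis, the gap and the joint angles.

```bash
python3 - <<'E'
from h import *
a=np.load("top0.npz");im,d=a["im"],a["d"];P=pts("top",d);z=P[...,2]
h=(z>76)&(z<105)
def edges(lo,hi,rows):
    A=[];B=[]
    for v in rows:
        u=np.where(h[v,lo:hi])[0]
        if len(u)<4: continue
        A.append(ray("top",lo+u[0]-.5,v,88)[:2]);B.append(ray("top",lo+u[-1]+.5,v,88)[:2])
    return np.array(A),np.array(B)
out={}
for n,lo,hi in(("end",278,300),("jaw",332,351)):
    A,B=edges(lo,hi,range(163,194))
    for k,E in(("left",A),("right",B)):
        f=np.polyfit(E[:,0]-520,E[:,1],1);print(n,k,"y at x=520:",f[1].round(1),"slope",f[0].round(4),"rms",np.std(E[:,1]-np.polyval(f,E[:,0]-520)).round(2))
    m=h.copy();m[:,:lo]=0;m[:,hi:]=0;m[:150]=0;m[215:]=0
    r=cv2.minAreaRect(P[m][:,:2].astype(np.float32));print(n,r)
    vs=np.where(m.any(1))[0];print(vs[[0,-1]])
# long edges of the tray walls/caster: nut balls
for n,vs,us in(("up",range(173,178),range(356,362)),("mx",range(189,195),range(355,361)),("px",range(169,173),range(355,359))):
    q=np.array([P[v,u] for v in vs for u in us if z[v,u]>30 and z[v,u]<100]);print(n,q.mean(0).round(1),q[:,2].max().round(1),np.percentile(q[:,2],90).round(1))
g=im.max(-1);L=np.zeros_like(h);L[155:192,234:264]=1
m=L&(g<60)&(z>35)&(z<75)
q=P[m][:,:2].astype(np.float32);c=q.mean(0);print("lever",len(q),c,cv2.fitLine(q,2,0,.01,.01).ravel()[:2],cv2.minAreaRect(q),np.median(z[m]))
# scene camera check on lever and walls
b=np.load("scene0.npz");S=pts("scene",b["d"]);g=b["im"].max(-1);m=np.zeros(g.shape,bool);m[156:175,280:300]=1;m&=(g<60)&(S[...,2]>35)&(S[...,2]<75)
print("lever scene",m.sum(),S[m].mean(0),np.median(S[m][:,2]))
piv=P[176:184,272:281].reshape(-1,3);print("piv z",np.median(piv[:,2]),ray("top",276,180,58))
E
```

```text
end left y at x=520: 69.6 slope -0.014 rms 0.0
end right y at x=520: 48.1 slope -0.1123 rms 7.73
end ((522.073974609375, 48.42601776123047), (40.48377990722656, 105.3472671508789), 88.96842193603516)
[159 198]
jaw left y at x=520: -80.4 slope 0.0144 rms 7.05
jaw right y at x=520: -106.8 slope -0.0344 rms 0.47
jaw ((518.65380859375, -82.91070556640625), (45.93075942993164, 108.01109313964844), 88.24873352050781)
[159 199]
up [ 527.5 -130.9   83.6] 88.5 87.6
mx [ 485.6 -130.2   61.5] 67.1 64.4
px [ 547.6 -131.7   43.3] 47.5 45.1
lever 145 [557.53503 167.12445] [0.45229355 0.8918691 ] ((555.7098388671875, 161.10147094726562), (76.59186553955078, 17.70401954650879), 64.53965759277344) 56.38521305193967
lever scene 65 [556.52722933 167.62887023  57.73317847] 58.06844860026581
piv z 66.33316942072759 [523.26689417  92.32565225  58.        ]
```

```bash
python3 - <<'E'
from h import *
a=np.load("top0.npz");im,d=a["im"],a["d"];z=pts("top",d)[...,2]
for vs in((168,172),(176,180),(184,188)):
  for lo,hi in((282,302),(330,352)):
    g=im[vs[0]:vs[1]].mean((0,2));zz=np.median(z[vs[0]:vs[1]],0)
    print(vs," ".join("%d:%d/%d"%(u,g[u],zz[u]) for u in range(lo,hi)))
for u in(285,290.5,291.5,292.5,339.5,340.5,341.5,349.5):print(u,ray("top",u,178,88).round(1))
# x extents: rows of walls
print(ray("top",288,158.5,88),ray("top",288,198.5,88),ray("top",347,159,88),ray("top",347,199.5,88))
E
```

```text
(168, 172) 282:83/16 283:66/14 284:76/88 285:141/88 286:168/87 287:172/89 288:177/89 289:123/91 290:24/91 291:46/16 292:69/15 293:68/15 294:104/65 295:115/64 296:110/64 297:119/65 298:123/65 299:121/65 300:121/65 301:121/65
(168, 172) 330:120/63 331:120/64 332:120/66 333:120/64 334:121/63 335:120/63 336:120/64 337:118/64 338:115/64 339:88/16 340:43/63 341:18/90 342:15/94 343:19/91 344:19/91 345:13/92 346:66/87 347:149/87 348:179/89 349:166/88 350:123/18 351:88/16
(176, 180) 282:173/66 283:119/51 284:80/87 285:146/89 286:171/86 287:173/88 288:176/89 289:115/91 290:0/89 291:103/0 292:100/1 293:57/2 294:95/65 295:113/64 296:112/64 297:118/63 298:121/64 299:121/63 300:120/63 301:120/62
(176, 180) 330:121/64 331:120/65 332:121/65 333:121/64 334:121/61 335:120/63 336:120/64 337:118/64 338:117/64 339:88/0 340:44/63 341:17/92 342:14/92 343:21/92 344:20/91 345:13/90 346:67/89 347:151/89 348:179/88 349:164/89 350:145/54 351:137/55
(184, 188) 282:107/61 283:67/39 284:102/88 285:156/86 286:172/89 287:175/88 288:173/87 289:114/91 290:2/83 291:44/2 292:57/0 293:68/64 294:103/65 295:115/65 296:109/64 297:115/63 298:121/62 299:121/63 300:121/64 301:122/65
(184, 188) 330:121/65 331:121/63 332:121/65 333:121/65 334:120/65 335:120/63 336:122/64 337:120/64 338:118/63 339:89/3 340:45/61 341:18/91 342:15/91 343:20/92 344:20/92 345:13/92 346:69/90 347:152/89 348:179/88 349:168/90 350:117/24 351:69/28
285 [523.2  65.6  88. ]
290.5 [522.9  50.9  88. ]
291.5 [522.9  48.2  88. ]
292.5 [522.8  45.6  88. ]
339.5 [520.  -80.1  88. ]
340.5 [520.  -82.7  88. ]
341.5 [519.9 -85.4  88. ]
349.5 [ 519.4 -106.9   88. ]
[576.1008784  56.7422499  88.       ] [467.99289152  58.4039016   88.        ] [ 571.41206223 -101.91684197   88.        ] [461.69100492 -98.23020065  88.        ]
```

Measured, in mm and rad:

| Item | Value |
|---|---|
| Caster yaw | about -0.03 |
| Nut centre | about (517, -131, 46) |
| Upper spoke tilt | 0.27 toward +x |
| Lever angle | about 0.3, pivot about (523, 94) |
| Open slack | about 13, so about 1.8 rad of tightening |

I'm moving to a point above the nut with the fingers shut.

Call:
arm_command:
  deltas:
    - {"dx": 0.025,"dy": -0.03,"dz": 0,"yaw": 3.4,"jaw": 0}
    - {"dx": 0.05,"dy": -0.06,"dz": 0,"yaw": 6.8,"jaw": 0}
    - {"dx": 0.075,"dy": -0.09,"dz": 0,"yaw": 10.2,"jaw": 0}
    - {"dx": 0.1,"dy": -0.12,"dz": 0,"yaw": 13.7,"jaw": 0}
    - {"dx": 0.125,"dy": -0.15,"dz": 0,"yaw": 13.7,"jaw": 0}
    - {"dx": 0.15,"dy": -0.18,"dz": 0,"yaw": 13.7,"jaw": 0}
    - {"dx": 0.175,"dy": -0.21,"dz": 0,"yaw": 13.7,"jaw": 0}
    - {"dx": 0.2,"dy": -0.24,"dz": 0,"yaw": 13.7,"jaw": 0}
    - {"dx": 0.228,"dy": -0.277,"dz": 0,"yaw": 13.7,"jaw": 0}
    - {"dx": 0.238,"dy": -0.32,"dz": 0,"yaw": 13.7,"jaw": 0}
    - {"dx": 0.248,"dy": -0.36,"dz": 0,"yaw": 13.7,"jaw": 0}
    - {"dx": 0.258,"dy": -0.405,"dz": 0,"yaw": 13.7,"jaw": 0}
    - {"dx": 0.268,"dy": -0.45,"dz": 0,"yaw": 13.7,"jaw": 0}
    - {"dx": 0.278,"dy": -0.495,"dz": 0,"yaw": 13.7,"jaw": 0}
    - {"dx": 0.288,"dy": -0.54,"dz": 0,"yaw": 13.7,"jaw": 0}
    - {"dx": 0.298,"dy": -0.585,"dz": 0,"yaw": 13.7,"jaw": 0}
    - {"dx": 0.308,"dy": -0.63,"dz": 0,"yaw": 13.7,"jaw": 0}
    - {"dx": 0.318,"dy": -0.675,"dz": 0,"yaw": 13.7,"jaw": 0}
    - {"dx": 0.322,"dy": -0.72,"dz": 0,"yaw": 13.7,"jaw": 0}
    - {"dx": 0.326,"dy": -0.758,"dz": 0,"yaw": 13.7,"jaw": 0}

```text
clock: 2.1
eef_pos: [497.6, -133.9, 231.1]
tool_rot: [-3.141, -0.001, 3.111]
force: [0.2, 0.5, -0.2]
width: -0.0
gripper_force: 0.0
```

Call:
arm_command:
  deltas:
    - {"dz": -0.033,"jaw": 0}
    - {"dz": -0.066,"jaw": 0}
    - {"dz": -0.099,"jaw": 0}
    - {"dz": -0.132,"jaw": 0}
    - {"dz": -0.15,"jaw": 0}
    - {"dz": -0.16,"jaw": 0}
    - {"dz": -0.16,"jaw": 0}
    - {"dx": 0.005,"dz": -0.16,"jaw": 0}
    - {"dx": 0.009,"dz": -0.16,"jaw": 0}
    - {"dx": 0.0125,"dz": -0.1605,"jaw": 0}
    - {"dx": 0.0156,"dz": -0.161,"jaw": 0}
    - {"dx": 0.018,"dz": -0.162,"jaw": 0}
    - {"dx": 0.0203,"dz": -0.163,"jaw": 0}
    - {"dx": 0.0225,"dz": -0.1645,"jaw": 0}
    - {"dx": 0.0245,"dz": -0.166,"jaw": 0}
    - {"dx": 0.026,"dz": -0.1675,"jaw": 0}
    - {"dx": 0.0272,"dz": -0.1685,"jaw": 0}
    - {"dx": 0.0272,"dz": -0.1685,"jaw": 0}

```text
invalid input at $.deltas[0]: expected keys dx, dy, dz, yaw, jaw
```

Call:
arm_command:
  deltas:
    - {"dx": 0,"dy": 0,"yaw": 0,"dz": -0.033,"jaw": 0}
    - {"dx": 0,"dy": 0,"yaw": 0,"dz": -0.066,"jaw": 0}
    - {"dx": 0,"dy": 0,"yaw": 0,"dz": -0.099,"jaw": 0}
    - {"dx": 0,"dy": 0,"yaw": 0,"dz": -0.132,"jaw": 0}
    - {"dx": 0,"dy": 0,"yaw": 0,"dz": -0.15,"jaw": 0}
    - {"dx": 0,"dy": 0,"yaw": 0,"dz": -0.16,"jaw": 0}
    - {"dx": 0,"dy": 0,"yaw": 0,"dz": -0.16,"jaw": 0}
    - {"dx": 0.005,"dy": 0,"yaw": 0,"dz": -0.16,"jaw": 0}
    - {"dx": 0.009,"dy": 0,"yaw": 0,"dz": -0.16,"jaw": 0}
    - {"dx": 0.0125,"dy": 0,"yaw": 0,"dz": -0.1605,"jaw": 0}
    - {"dx": 0.0156,"dy": 0,"yaw": 0,"dz": -0.161,"jaw": 0}
    - {"dx": 0.018,"dy": 0.001,"yaw": 0,"dz": -0.162,"jaw": 0}
    - {"dx": 0.0203,"dy": 0.001,"yaw": 0,"dz": -0.163,"jaw": 0}
    - {"dx": 0.0225,"dy": 0.001,"yaw": 0,"dz": -0.1645,"jaw": 0}
    - {"dx": 0.0245,"dy": 0.001,"yaw": 0,"dz": -0.166,"jaw": 0}
    - {"dx": 0.026,"dy": 0.001,"yaw": 0,"dz": -0.1675,"jaw": 0}
    - {"dx": 0.0272,"dy": 0.001,"yaw": 0,"dz": -0.1685,"jaw": 0}
    - {"dx": 0.0272,"dy": 0.001,"yaw": 0,"dz": -0.1685,"jaw": 0}

```text
clock: 3.9
eef_pos: [524.4, -130.0, 63.8]
tool_rot: [3.141, -0.001, 3.113]
force: [-3.6, 0.1, 7.6]
width: -0.5
gripper_force: 4.1
```

Call:
arm_command:
  deltas:
    - {"dx": 0,"dy": 0.001,"dz": 0.02,"yaw": 0,"jaw": 0}
    - {"dx": 0,"dy": 0.001,"dz": 0.042,"yaw": 0,"jaw": 0}
    - {"dx": -0.027,"dy": 0.001,"dz": 0.042,"yaw": 0,"jaw": 0}
    - {"dx": -0.055,"dy": 0.001,"dz": 0.042,"yaw": 0,"jaw": 0}
    - {"dx": -0.055,"dy": 0.001,"dz": 0.022,"yaw": 0,"jaw": 0}
    - {"dx": -0.055,"dy": 0.001,"dz": 0.003,"yaw": 0,"jaw": 0}
    - {"dx": -0.05,"dy": 0.001,"dz": 0.003,"yaw": 0,"jaw": 0}
    - {"dx": -0.044,"dy": 0.001,"dz": 0.003,"yaw": 0,"jaw": 0}
    - {"dx": -0.0405,"dy": 0.0015,"dz": 0.0043,"yaw": 0,"jaw": 0}
    - {"dx": -0.037,"dy": 0.0015,"dz": 0.0055,"yaw": 0,"jaw": 0}
    - {"dx": -0.034,"dy": 0.002,"dz": 0.0065,"yaw": 0,"jaw": 0}
    - {"dx": -0.0306,"dy": 0.002,"dz": 0.0075,"yaw": 0,"jaw": 0}
    - {"dx": -0.027,"dy": 0.002,"dz": 0.008,"yaw": 0,"jaw": 0}
    - {"dx": -0.0238,"dy": 0.0025,"dz": 0.0085,"yaw": 0,"jaw": 0}
    - {"dx": -0.0205,"dy": 0.0025,"dz": 0.0085,"yaw": 0,"jaw": 0}
    - {"dx": -0.0172,"dy": 0.003,"dz": 0.0085,"yaw": 0,"jaw": 0}
    - {"dx": -0.015,"dy": 0.003,"dz": 0.0083,"yaw": 0,"jaw": 0}
    - {"dx": -0.0132,"dy": 0.003,"dz": 0.008,"yaw": 0,"jaw": 0}
    - {"dx": -0.0132,"dy": 0.003,"dz": 0.008,"yaw": 0,"jaw": 0}

```text
clock: 5.8
eef_pos: [510.4, -127.4, 71.9]
tool_rot: [-3.142, -0.004, 3.113]
force: [-5.6, -0.5, 4.0]
width: 0.1
gripper_force: 2.8
```

Call:
arm_command:
  deltas:
    - {"dx": -0.008,"dy": 0,"dz": 0.005,"yaw": 0,"jaw": 0}
    - {"dx": -0.008,"dy": 0,"dz": 0.04,"yaw": 0,"jaw": 0}
    - {"dx": -0.02,"dy": -0.02,"dz": 0.08,"yaw": 0,"jaw": 0}
    - {"dx": -0.03,"dy": -0.06,"dz": 0.1,"yaw": 0,"jaw": 0}
    - {"dx": -0.04,"dy": -0.1,"dz": 0.12,"yaw": 0,"jaw": 0}
    - {"dx": -0.05,"dy": -0.14,"dz": 0.13,"yaw": 0,"jaw": 0}
    - {"dx": -0.06,"dy": -0.18,"dz": 0.13,"yaw": 0,"jaw": 0}
    - {"dx": -0.07,"dy": -0.22,"dz": 0.13,"yaw": 0,"jaw": 0}
    - {"dx": -0.07,"dy": -0.22,"dz": 0.13,"yaw": 0,"jaw": 0}

```text
clock: 6.7
eef_pos: [439.6, -355.0, 202.7]
tool_rot: [-3.135, 0.002, 3.103]
force: [-0.8, -0.3, -0.3]
width: 0.2
gripper_force: 0.0
```

```bash
cat > m.py <<'E'
from h import *
import sys
k=sys.argv[1]
im,d=get_image("top");np.savez(f"top{k}.npz",im=im,d=d);z=pts("top",d)[...,2];P=pts("top",d)
t=cv2.resize(im[150:215,232:376],None,fx=5.5,fy=5.5,interpolation=cv2.INTER_CUBIC);cv2.imwrite(f"pics/t{k}.png",t[:,:,::-1])
for vs in((168,174),(184,190)):
  for lo,hi in((282,297),(333,352)):
    g=im[vs[0]:vs[1]].mean((0,2));zz=np.median(z[vs[0]:vs[1]],0)
    print(vs," ".join("%d:%d/%d"%(u,g[u],zz[u]) for u in range(lo,hi)))
for v in range(164,200):print(v," ".join("%3d"%z[v,u] for u in range(348,366)))
g=im.max(-1);L=np.zeros(z.shape,bool);L[155:192,225:264]=1
m=L&(g<60)&(z>35)&(z<75);q=P[m][:,:2].astype(np.float32);print("lever",len(q),q.mean(0),cv2.fitLine(q,2,0,.01,.01).ravel()[:2])
E
python3 m.py 2
```

```text
(168, 174) 282:82/1 283:66/2 284:85/87 285:155/88 286:183/89 287:188/88 288:192/90 289:133/91 290:21/90 291:46/2 292:71/1 293:71/3 294:111/63 295:126/65 296:122/65
(168, 174) 333:132/64 334:132/66 335:131/64 336:133/64 337:129/63 338:128/64 339:85/67 340:14/92 341:18/90 342:23/93 343:20/90 344:14/92 345:112/88 346:176/89 347:194/87 348:179/88 349:130/3 350:87/3 351:88/1
(184, 190) 282:98/47 283:69/38 284:114/86 285:171/87 286:187/88 287:191/89 288:188/87 289:122/90 290:6/83 291:48/1 292:63/1 293:76/64 294:112/64 295:126/66 296:119/65
(184, 190) 333:132/63 334:132/64 335:133/66 336:133/64 337:131/64 338:130/64 339:88/64 340:18/91 341:16/91 342:22/91 343:22/92 344:17/91 345:75/88 346:165/88 347:195/87 348:180/88 349:123/0 350:69/1 351:78/4
164  87   1   1   2   3   3   0  -1   1  -2   1   1  -2   0   2   0   2  -1
165  88   0   3   0   0   0   0   2   0   1   1   3   0   1   2   0   0   3
166  85  -1   3   3   2   0   0  -1   2   3   0   0   1   1   2   1   1   0
167 1112  33  29  29  33  26  27  32  33   1   3   0  -2   2   2   0   2   3
168  87  34 1112  29  31  30  39  43  42  -1   
[... 1744 characters left out ...]
 62  63  58   1   4   1   4   2   0
192  88   1   0   1   0   1  60  63  66  62  62  58  -3  -1  -1  -1  -2   0
193  88  -3   2  -1   5   1  62  62  66  64 1112   0   4   0  -1   0   2   0
194  86   3   0   3  -1   3   1  61  64  62  59   0   0   1   0   0  -3   1
195  89  34  28  29  33  34  34  33  32  34   0   3   0  -1   0   0   0   0
196  85  34  34  32  31  33  32  31  35  32   0   0   0   0   1   0   1   3
197  84  32  32  31  32  30  33  35  30  32   1  -1  -1  -1   2   0  -2   1
198  89   1   1  -3   1   1   3  -2   2  -1   0   0   3   2  -1   0   0   1
199  26  -1  -3   3   2  -1   4   0  -2  -2   3   0  -1   2  -2  -1  -2  -1
lever 146 [557.45886 167.02495] [0.4539512  0.89102656]
```

View pics/t2.png

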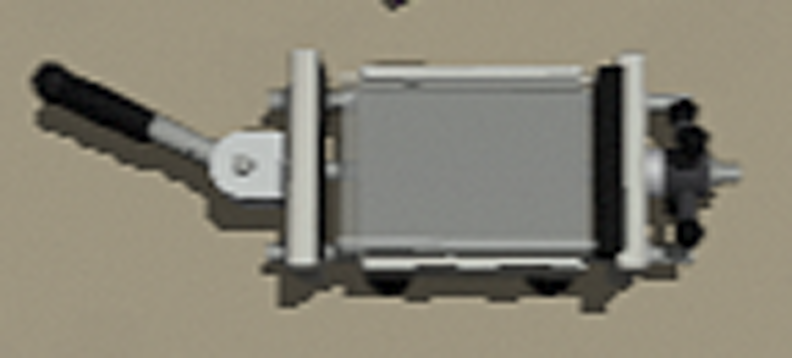

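The nut turned about π/2 and the jaw advanced about 3 mm, with its edge now at column 339.5. Slack is about 10 mm, and the tray sits flat against the thick gasket. One more push of about 0.35 rad should do it.

Call:
arm_command:
  deltas:
    - {"dx": 0.01,"dy": 0.04,"dz": 0,"yaw": 0,"jaw": 0}
    - {"dx": 0.02,"dy": 0.08,"dz": 0,"yaw": 0,"jaw": 0}
    - {"dx": 0.03,"dy": 0.12,"dz": 0,"yaw": 0,"jaw": 0}
    - {"dx": 0.04,"dy": 0.16,"dz": -0.02,"yaw": 0,"jaw": 0}
    - {"dx": 0.05,"dy": 0.2,"dz": -0.04,"yaw": 0,"jaw": 0}
    - {"dx": 0.056,"dy": 0.22,"dz": -0.06,"yaw": 0,"jaw": 0}
    - {"dx": 0.056,"dy": 0.22,"dz": -0.09,"yaw": 0,"jaw": 0}
    - {"dx": 0.056,"dy": 0.22,"dz": -0.115,"yaw": 0,"jaw": 0}
    - {"dx": 0.056,"dy": 0.22,"dz": -0.13,"yaw": 0,"jaw": 0}
    - {"dx": 0.06,"dy": 0.22,"dz": -0.13,"yaw": 0,"jaw": 0}
    - {"dx": 0.064,"dy": 0.22,"dz": -0.13,"yaw": 0,"jaw": 0}
    - {"dx": 0.068,"dy": 0.22,"dz": -0.13,"yaw": 0,"jaw": 0}
    - {"dx": 0.072,"dy": 0.22,"dz": -0.131,"yaw": 0,"jaw": 0}
    - {"dx": 0.075,"dy": 0.22,"dz": -0.132,"yaw": 0,"jaw": 0}
    - {"dx": 0.0785,"dy": 0.22,"dz": -0.134,"yaw": 0,"jaw": 0}
    - {"dx": 0.0785,"dy": 0.22,"dz": -0.134,"yaw": 0,"jaw": 0}

```text
clock: 8.35
eef_pos: [519.0, -127.0, 67.6]
tool_rot: [3.141, -0.003, 3.113]
force: [-4.8, 0.7, 3.8]
width: -0.0
gripper_force: 3.1
```

The spoke is now at about 0.7 rad, so the slack is near 9.4 mm. Next I'm computing the lever arc.

```bash
python3 - <<'E'
import numpy as np
c=np.array([523,93.5]);base=np.array([601,165])
for v in np.arange(.3,2.5,.1):
    p=v+.81;s,k=np.sin(p),np.cos(p)
    q=c+92*np.array([k,s])+(9+11*abs(s)+14.5*abs(k))*np.array([s,-k])
    print(round(v,2),q.round(1),((q-base)/1000).round(4))
E
```

```text
0.3 [586.6 164.7] [-0.0144 -0.0003]
0.4 [578.3 171. ] [-0.0227  0.006 ]
0.5 [569.3 176.4] [-0.0317  0.0114]
0.6 [559.6 180.8] [-0.0414  0.0158]
0.7 [549.4 184.1] [-0.0516  0.0191]
0.8 [539.9 186.2] [-0.0611  0.0212]
0.9 [531.9 187.6] [-0.0691  0.0226]
1.0 [523.7 188.4] [-0.0773  0.0234]
1.1 [515.2 188.3] [-0.0858  0.0233]
1.2 [506.6 187.5] [-0.0944  0.0225]
1.3 [498.  185.7] [-0.103   0.0207]
1.4 [489.4 183.1] [-0.1116  0.0181]
1.5 [480.9 179.6] [-0.1201  0.0146]
1.6 [472.7 175.2] [-0.1283  0.0102]
1.7 [464.8 169.8] [-0.1362  0.0048]
1.8 [457.4 163.5] [-0.1436 -0.0015]
1.9 [450.6 156.3] [-0.1504 -0.0087]
2.0 [444.6 148.3] [-0.1564 -0.0167]
2.1 [439.3 139.6] [-0.1617 -0.0254]
2.2 [435.1 130.2] [-0.1659 -0.0348]
2.3 [431.8 120.2] [-0.1692 -0.0448]
2.4 [429.6 111.4] [-0.1714 -0.0536]
```

Call:
arm_command:
  deltas:
    - {"dx": -0.008,"dy": 0,"dz": 0.005,"yaw": 0,"jaw": 0}
    - {"dx": -0.008,"dy": 0,"dz": 0.04,"yaw": 0,"jaw": 0}
    - {"dx": -0.008,"dy": 0,"dz": 0.08,"yaw": 0,"jaw": 0}
    - {"dx": 0.005,"dy": 0.03,"dz": 0.11,"yaw": 0,"jaw": 0}
    - {"dx": 0.018,"dy": 0.07,"dz": 0.12,"yaw": 0,"jaw": 0}
    - {"dx": 0.03,"dy": 0.11,"dz": 0.12,"yaw": 0,"jaw": 0}
    - {"dx": 0.042,"dy": 0.15,"dz": 0.12,"yaw": 0,"jaw": 0}
    - {"dx": 0.055,"dy": 0.19,"dz": 0.12,"yaw": 0,"jaw": 0}
    - {"dx": 0.068,"dy": 0.23,"dz": 0.12,"yaw": 0,"jaw": 0}
    - {"dx": 0.078,"dy": 0.265,"dz": 0.12,"yaw": 0,"jaw": 0}
    - {"dx": 0.0805,"dy": 0.292,"dz": 0.1,"yaw": 0,"jaw": 0}
    - {"dx": 0.0805,"dy": 0.292,"dz": 0.06,"yaw": 0,"jaw": 0}
    - {"dx": 0.0805,"dy": 0.292,"dz": 0.02,"yaw": 0,"jaw": 0}
    - {"dx": 0.0805,"dy": 0.292,"dz": -0.015,"yaw": 0,"jaw": 0}
    - {"dx": 0.0805,"dy": 0.292,"dz": -0.0268,"yaw": 0,"jaw": 0}
    - {"dx": 0.0805,"dy": 0.292,"dz": -0.0268,"yaw": 0,"jaw": 0}

```text
clock: 9.95
eef_pos: [600.3, 164.6, 39.3]
tool_rot: [-3.141, -0.002, 3.113]
force: [-0.3, 0.8, -0.8]
width: 0.3
gripper_force: 0.0
```

Call:
arm_command:
  deltas:
    - {"dx": -0.0144,"dy": 0,"dz": 0,"yaw": 0,"jaw": 0}
    - {"dx": -0.0185,"dy": 0.003,"dz": 0,"yaw": 0,"jaw": 0}
    - {"dx": -0.0227,"dy": 0.006,"dz": 0,"yaw": 0,"jaw": 0}
    - {"dx": -0.027,"dy": 0.009,"dz": 0,"yaw": 0,"jaw": 0}
    - {"dx": -0.0317,"dy": 0.0114,"dz": 0,"yaw": 0,"jaw": 0}
    - {"dx": -0.0365,"dy": 0.0136,"dz": 0,"yaw": 0,"jaw": 0}
    - {"dx": -0.0414,"dy": 0.0158,"dz": 0,"yaw": 0,"jaw": 0}
    - {"dx": -0.0465,"dy": 0.0175,"dz": 0,"yaw": 0,"jaw": 0}
    - {"dx": -0.0516,"dy": 0.0191,"dz": 0,"yaw": 0,"jaw": 0}
    - {"dx": -0.0563,"dy": 0.02,"dz": 0,"yaw": 0,"jaw": 0}
    - {"dx": -0.0611,"dy": 0.0212,"dz": 0,"yaw": 0,"jaw": 0}
    - {"dx": -0.065,"dy": 0.022,"dz": 0,"yaw": 0,"jaw": 0}
    - {"dx": -0.0691,"dy": 0.0226,"dz": 0,"yaw": 0,"jaw": 0}
    - {"dx": -0.073,"dy": 0.023,"dz": 0,"yaw": 0,"jaw": 0}

```text
clock: 11.35
eef_pos: [527.8, 188.0, 40.0]
tool_rot: [3.141, 0.0, 3.113]
force: [1.7, -1.1, 0.9]
width: -0.0
gripper_force: 0.8
```

Call:
arm_command:
  deltas:
    - {"dx": -0.0043,"dy": 0.0004,"dz": 0,"yaw": 0,"jaw": 0}
    - {"dx": -0.0086,"dy": 0.0004,"dz": 0,"yaw": 0,"jaw": 0}
    - {"dx": -0.0128,"dy": 0.0003,"dz": 0,"yaw": 0,"jaw": 0}

```text
clock: 11.65
eef_pos: [514.9, 188.2, 40.0]
tool_rot: [3.141, 0.0, 3.113]
force: [2.2, -0.6, 0.2]
width: 0.1
gripper_force: 0.8
```

Call:
arm_command:
  deltas:
    - {"dx": -0.0043,"dy": -0.0004,"dz": 0,"yaw": 0,"jaw": 0}
    - {"dx": -0.0086,"dy": -0.0008,"dz": 0,"yaw": 0,"jaw": 0}

```text
clock: 11.85
eef_pos: [506.6, 187.4, 40.1]
tool_rot: [3.141, 0.001, 3.113]
force: [2.7, -0.3, 0.3]
width: 0.1
gripper_force: 1.1
```

Call:
arm_command:
  deltas:
    - {"dx": -0.0043,"dy": -0.0009,"dz": 0,"yaw": 0,"jaw": 0}
    - {"dx": -0.0086,"dy": -0.0018,"dz": 0,"yaw": 0,"jaw": 0}

```text
clock: 12.05
eef_pos: [498.3, 185.6, 40.2]
tool_rot: [3.141, 0.001, 3.113]
force: [3.2, -1.1, 0.6]
width: 0.2
gripper_force: 1.4
```

Resistance begins rising near v≈1.1 to 1.3, as wanted, so I'm swinging the lever home.

Call:
arm_command:
  deltas:
    - {"dx": -0.0086,"dy": -0.0026,"dz": 0,"yaw": 0,"jaw": 0}
    - {"dx": -0.0171,"dy": -0.0061,"dz": 0,"yaw": 0,"jaw": 0}
    - {"dx": -0.0253,"dy": -0.0105,"dz": 0,"yaw": 0,"jaw": 0}
    - {"dx": -0.0332,"dy": -0.0159,"dz": 0,"yaw": 0,"jaw": 0}
    - {"dx": -0.0406,"dy": -0.0222,"dz": 0,"yaw": 0,"jaw": 0}
    - {"dx": -0.0474,"dy": -0.0294,"dz": 0,"yaw": 0,"jaw": 0}
    - {"dx": -0.0534,"dy": -0.0374,"dz": 0,"yaw": 0,"jaw": 0}
    - {"dx": -0.0587,"dy": -0.0461,"dz": 0,"yaw": 0,"jaw": 0}
    - {"dx": -0.061,"dy": -0.051,"dz": 0,"yaw": 0,"jaw": 0}
    - {"dx": -0.063,"dy": -0.0555,"dz": 0,"yaw": 0,"jaw": 0}
    - {"dx": -0.065,"dy": -0.0605,"dz": 0,"yaw": 0,"jaw": 0}
    - {"dx": -0.0662,"dy": -0.0655,"dz": 0,"yaw": 0,"jaw": 0}
    - {"dx": -0.067,"dy": -0.0685,"dz": 0,"yaw": 0,"jaw": 0}
    - {"dx": -0.067,"dy": -0.0685,"dz": 0,"yaw": 0,"jaw": 0}

```text
clock: 13.45
eef_pos: [431.0, 117.0, 40.8]
tool_rot: [-3.14, -0.003, 3.113]
force: [-0.8, 0.8, 1.4]
width: -0.2
gripper_force: 0.6
```

Call:
arm_command:
  deltas:
    - {"dx": 0,"dy": -0.003,"dz": 0,"yaw": 0,"jaw": 0}
    - {"dx": 0,"dy": -0.003,"dz": 0,"yaw": 0,"jaw": 0}

```text
clock: 13.65
eef_pos: [431.0, 116.8, 40.9]
tool_rot: [3.139, -0.002, 3.116]
force: [-1.9, 8.7, -0.3]
width: -0.3
gripper_force: 4.2
```

Call:
arm_command:
  deltas:
    - {"dx": 0,"dy": -0.003,"dz": 0,"yaw": 0,"jaw": 0}
    - {"dx": 0,"dy": -0.003,"dz": 0,"yaw": 0,"jaw": 0}

```text
clock: 13.85
eef_pos: [431.0, 116.5, 41.0]
tool_rot: [3.136, -0.002, 3.119]
force: [-2.9, 15.3, -0.4]
width: -0.2
gripper_force: 7.6
```

It's hard against the stop now: the force rises and the tool doesn't move. Backing off to check.

Call:
arm_command:
  deltas:
    - {"dx": 0,"dy": 0.01,"dz": 0,"yaw": 0,"jaw": 0}
    - {"dx": 0,"dy": 0.035,"dz": 0,"yaw": 0,"jaw": 0}
    - {"dx": 0,"dy": 0.05,"dz": 0.03,"yaw": 0,"jaw": 0}
    - {"dx": 0,"dy": 0.08,"dz": 0.07,"yaw": 0,"jaw": 0}
    - {"dx": 0,"dy": 0.12,"dz": 0.1,"yaw": 0,"jaw": 0}
    - {"dx": 0,"dy": 0.16,"dz": 0.13,"yaw": 0,"jaw": 0}
    - {"dx": 0,"dy": 0.2,"dz": 0.15,"yaw": 0,"jaw": 0}
    - {"dx": 0,"dy": 0.24,"dz": 0.15,"yaw": 0,"jaw": 0}
    - {"dx": 0,"dy": 0.28,"dz": 0.15,"yaw": 0,"jaw": 0}
    - {"dx": 0,"dy": 0.28,"dz": 0.15,"yaw": 0,"jaw": 0}
    - {"dx": 0,"dy": 0.28,"dz": 0.15,"yaw": 0,"jaw": 0}

```text
clock: 14.95
eef_pos: [430.8, 390.6, 190.1]
tool_rot: [-3.138, -0.003, 3.114]
force: [1.0, -1.0, 0.3]
width: 0.1
gripper_force: 0.0
```

```bash
python3 - <<'E'
from h import *
im,d=get_image("top");P=pts("top",d);z=P[...,2]
cv2.imwrite("pics/t3.png",cv2.resize(im[150:245,232:376],None,fx=5.5,fy=5.5,interpolation=cv2.INTER_CUBIC)[:,:,::-1])
g=im.max(-1);L=np.zeros(z.shape,bool);L[185:230,262:284]=1
m=L&(g<60)&(z>45)&(z<65);q=P[m][:,:2].astype(np.float32);print("lever",len(q),q.mean(0),cv2.fitLine(q,2,0,.01,.01).ravel()[:2])
for vs in((168,174),(184,190)):
  for lo,hi in((286,304),(333,352)):
    gg=im[vs[0]:vs[1]].mean((0,2));zz=np.median(z[vs[0]:vs[1]],0)
    print(vs," ".join("%d:%d/%d"%(u,gg[u],zz[u]) for u in range(lo,hi)))
# tray bed plane
T=P[172:190,300:336].reshape(-1,3);T=T[(T[:,2]>55)&(T[:,2]<75)];A=np.c_[T[:,:2]-T[:,:2].mean(0),np.ones(len(T))];print(np.linalg.lstsq(A,T[:,2],rcond=None)[0])
E
```

```text
lever 158 [442.32996   93.397995] [ 0.9984114  -0.05634392]
(168, 174) 286:86/1 287:66/3 288:59/36 289:137/89 290:172/89 291:178/89 292:188/88 293:131/86 294:24/90 295:67/64 296:107/64 297:126/63 298:128/64 299:125/65 300:125/63 301:126/64 302:125/63 303:126/64
(168, 174) 333:126/65 334:125/64 335:126/64 336:126/66 337:122/64 338:118/63 339:119/64 340:100/64 341:52/91 342:12/91 343:21/92 344:19/92 345:18/91 346:57/91 347:159/88 348:161/89 349:99/0 350:76/2 351:85/4
(184, 190) 286:67/0 287:58/0 288:77/86 289:151/88 290:180/89 291:181/88 292:186/88 293:130/90 294:24/90 295:91/62 296:116/66 297:121/64 298:128/64 299:126/64 300:126/65 301:126/65 302:126/63 303:126/63
(184, 190) 333:126/62 334:127/64 335:126/62 336:127/65 337:125/64 338:120/66 339:120/64 340:106/64 341:58/90 342:11/92 343:21/91 344:20/92 345:16/91 346:36/93 347:155/89 348:159/88 349:96/2 350:68/2 351:74/1
[-5.65701426e-03  1.47708015e-03  6.45065264e+01]
```

View pics/t3.png

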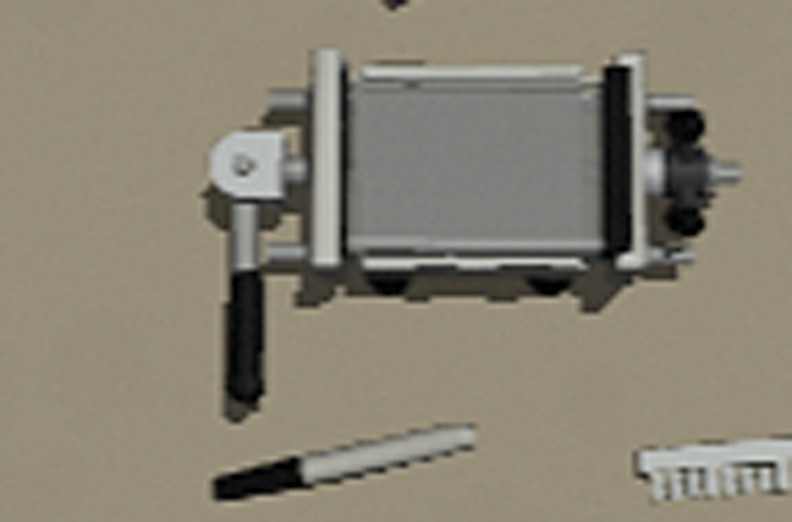

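The lever lies along -x and is shut. The nut spokes sit at about 45°, and the tray is flat between the gaskets, which are squeezed about 4.5 mm. The pen and comb haven't moved.

```bash
python3 -c "
from cell import *
print(finish_job())"
```

```text
the job is handed in; nothing more can be done
None
```

I tightened the nut about 2 rad and swung the lever fully home, where it stayed shut, with the tray flat and the thick gasket squeezed about 4.5 mm by camera estimate; the job is handed in, but no verdict came back.

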